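Lock the push-rod clamp of a welding fixture

TASK

Slide the push rod of the welding fixture by its rear push plate until its sprung nose presses the loose aluminium plate gently but firmly against the end stop. Then swing the cam lever right over center, away from the robot and down to its stop, so that the rod is locked with the plate still pressed against the end stop. Do not crush the plate or disturb the other things on the table.

Things in the scene. Friction and masses are not known exactly. Their poses are not given: they have to be found in the camera images.
- fixture: Dark steel base plate 140 (x) x 320 (y) x 12 mm, fixed to the table, yaw varies. Origin on the table straight below the lever pivot, z up. Its x axis points away from the robot; its y axis is the way the rod slides, from push plate towards the work. The base plate runs from y = -110 to 210 mm. A housing 58 x 56 mm, up to z = 62 mm (lever fork to 92 mm), stands over the origin.
- nest (a point): Middle between the two low side rails (fixture y = 105 mm, z = 22 mm). The rails, 66 mm apart and 88 mm long, guide the aluminium plate. Beyond them an end stop bar (90 x 22 x 30 mm) is set across: its face lies somewhere from fixture y = 151 to 181 mm; it differs each time and is not measured, so the seat must be felt.
- rod (a joint): Position in m of the horizontal steel push rod (18 mm thick, axis at z = 34 mm) along the fixture's +y; 0 drawn back, 0.075 fully in. It slides with about 5 N of steady drag and stays where it is left. With the cam lever closed it is gripped fast and cannot be slid by a push of 25 N.
- push_plate (a point): Centre of the push area on the rear (-y) face of the upright aluminium push plate at the tail of the rod: 46 mm wide (x), 14 mm thick (y), z = 20 to 92 mm; this point is at z = 70 mm. Moves with the rod; free space behind it. Push along the fixture's +y: a push of 10 to 16 N in all seats the work properly (drag takes 5 N, the rest loads the nose).
- nose: Front shoe of the rod, 34 mm wide, 32 mm high; its frame is parallel to the fixture's. It moves with the rod and yields against a spring of 4 N per mm for 5 mm, then is solid. Its front face (point nose_face) meets the aluminium plate.
- nose_face (a point): Centre of the nose's front (+y) face, z = 26 mm.
- workplate: Loose bare aluminium plate 60 (x) x 70 (y) x 14 mm, 150 g, lying on the base plate between the side rails with 3 mm play each side, at first some way short of the end stop; origin at the centre of its underside, axes about parallel to the fixture's. Sliding it takes less than 2 N. The nose must never load it with more than 20 N, and must still press it with over 2.5 N at the end.
- workplate_center (a point): Centre of the loose aluminium plate, 7 mm above its underside.
- lever (a joint): Angle in rad of the cam lever: 0 open, leaning 0.6 rad from upright towards the robot (fixture -x); grows as it swings up through upright (0.6) and over to +x; 2.05 is its closed stop, nearly level, pointing to fixture +x. Starts at 0 to 0.2. The load builds to about 0.7 N m (8 N at the tip) near 1.0, fades to nothing at 1.5 (dead center); beyond 1.65 it snaps on to its stop; left short of that it may stick or fall back.
- lever_pivot (a point): Pivot of the cam lever, 80 mm above the table over the fixture's origin; the pivot axis is the fixture's y axis.
- lever_tip (a point): Centre of the round end of the lever (16 mm thick, 24 mm wide along the pivot axis), 94 mm from the pivot. The aluminium lever arm below it is 10 mm thick and 22 mm wide.
- bolt: Bystander: big hex bolt standing on its head, 34 mm across, 58 mm high. Leave alone.
- steel_angle: Bystander: piece of dark steel angle, 50 x 140 x 50 mm. Leave alone.
- wire_brush: Bystander: hand brush lying on the table, about 200 mm long. Leave alone.
There are look-alikes about, which are no part of the job. There is more than one size of the workplate; the one meant has the size given above.

How it is judged:
By the outcome, as a careful person would: the job done as asked, in the order asked, and still so for the second after the job is handed in, with the robot touching nothing.
It also fails if it takes over 58 s, if anything falls off the work surface, if the arm or the gripper's body presses on something with over 40 N, if the wrist force passes 120 N, or if a joint passes its speed limit or range.

ROBOT

A 6-joint arm with a two-finger parallel gripper is mounted at the origin on the work surface. World frame = base frame: x ahead of the robot, y to its left, z up, the work surface at z = 0. Lengths are in m, angles in rad, forces in N, time in s.
With the tool pointing down it reaches from about 0.35 to 0.775 m from the base axis. Payload 7.3 kg.
Tool frame: the origin (TCP) lies at the very end of the fingers, on their centre line; the grasp point (between the pads) lies 19 mm behind it; z points along the fingers, y is the direction in which the jaws open and shut (so a half turn about z gives the same grasp; the last joint's range is limited). The gripper opens to 92 mm and grips with 3 to 60 N. Pads are 19 mm wide; open, the fingers measure 130 mm over their backs; the gripper's body (75 mm by 190 mm) begins 47 mm behind the grasp point.
Start: joints at [-1.42, 0.342, 1.524, -0, 1.275, -0.146], TCP at [0.154, -0.502, 0.227] pointing down, gripper open.
Joint ranges: [-2.53, 2.53], [-0.77, 2.02], [0.04, 2.7], [-1, 4.14], [0.28, 2.66], [-3.11, 3.11]. Speed limits (rad/s): [2.57, 2.57, 3.14, 3.14, 3.14, 3.14].

INTERFACE

Orientations are given as [roll, pitch, yaw] about the fixed x, y, z axes, in that order (R = Rz(yaw) Ry(pitch) Rx(roll)).
In Python, from cell import robot gives the robot as it stands.
- The arm moves only by the shell command python3 -m pendant 'ROWS' [OPENING] [FORCE]. ROWS is JSON, a list of rows, each a list of 2 entries, a list of its own where there are three numbers: the shift along the tool's x, y, z in mm, then the turn about the tool's z in degrees. In form: [[[x, y, z], turn], ...]. A call has 1 to 10 rows; each row is the pose to reach, as a shift and turn from the pose measured when the call began, along the tool's axes at that moment; what a row does not reach only later rows make up. A row lasts 1/12 s, in which the tool goes at most 41.7 mm and 7.16 degrees, less where a joint would pass 70% of its speed; a pose out of reach is approached as far as the arm can. A call with a gripper value outside its range is refused whole. OPENING is the opening, from 0 (shut) to 1 (fully open), set as the call begins (- or left out, the last holds). The fingers move at their own pace and stop on an object; FORCE is the grip in N (left out, the last holds). Time passes only in rows, so rows that repeat a pose let the fingers close. It gives the time, the measured TCP pose, the force and the opening at its end, in the units of the state.
- robot.observe(): the state, without advancing time (a new reading comes with each control period).
- robot.read_camera(name): name is "scene" or "side" or "wrist"; returns the picture (384x512x3 uint8, red, green, blue); there is no depth.
- robot.calibration(name): a dict with "vfov" (degrees; the focal length in pixels is half the picture's height over the tangent of half this angle, whatever the lens; pixels are square), "cx", "cy" (the principal point, pixels), "rvec" (rotation vector, rad) and "tvec" (3), from world to camera coordinates, as OpenCV has them. Camera axes: x right, y down, z forward; pixel columns grow to the right and rows downward; lengths in m; the calibration is good to about 2 mm. A picture is of the moment at which its call begins: read the wrist's pose just before it. calibration takes no time and is no camera call; for the wrist camera it gives the pose at the moment of the call.
- robot.hand_in(): hands the job in, once; it reports no verdict.
Trained networks look in the newest picture that a camera, given by its name, has taken for a name from the list of things; names that differ only in an ending like _2 or _b are one class to them, and where a whole thing is asked for, a point or a joint stands for the part that bears it (a point fixed in the world has none). Each returns a list of dicts, best first, with "p" (0 to 1); they miss things now and then, are a little off and sometimes report something else, mostly with a low value. They report only what shows in the picture. A call takes as long as a camera call. They do not tell look-alikes from the thing itself.
- robot.find_in(camera, query): "xy" ([column, row] as shares, 0 to 1, of the picture: columns of its width, rows of its height, amid what is visible of it).
The state is a dict: "time": time; "qpos": joint angles; "qvel": joint speeds; "joint_efforts": joint torques, N m; "tool_pos": TCP position; "tool_rot": TCP orientation; "contact_force": force on the tool from outside, world axes, zero at the start; "torque": the same for the moment, N m; "opening": finger opening in m.
Only numpy, scipy, OpenCV 4.12 (cv2) and the standard library are available. Lean on these libraries where they do the work, as an engineer would, in place of code of your own. Each camera call takes 0.05 s, during which the arm holds its last target.

## Working session

There is one attempt and no reset: what is moved stays moved. The work goes in short steps, Python scripts to look and compute and a shell command to move; the robot and the scene stay as the last step left them, time stands still between calls to the robot, and variables do not carry over. Pictures are saved under pics/ and viewed, and the job is handed in when it is done.

```bash
mkdir -p pics; ls
python3 - <<'E'
from cell import robot
import cv2
print(robot.observe())
for n in ["scene","side","wrist"]:
    im=robot.read_camera(n); cv2.imwrite(f"pics/{n}0.png",im[:,:,::-1])
    print(n,robot.calibration(n))
    for q in ["fixture","push_plate","lever_tip","workplate","nose","lever_pivot","bolt"]:
        r=robot.find_in(n,q)
        print(q,[(round(d['p'],2),round(d['xy'][0]*512),round(d['xy'][1]*384)) for d in r[:3]])
print(robot.observe()['time'])
E
```

```text
pics
{'time': 0.0, 'qpos': array([-1.42001607e+00,  3.42720193e-01,  1.52499319e+00, -1.58943477e-05,
        1.27537860e+00, -1.46006990e-01]), 'qvel': array([-8.82096194e-05, -1.09082455e-03, -5.38573068e-04,  8.86203665e-04,
       -5.21378587e-04,  1.97347536e-04]), 'joint_efforts': array([ 4.13088837e-04, -4.31246674e+01, -2.44222641e+01,  7.17507885e-02,
        5.59083035e-02, -1.30196536e-04]), 'tool_pos': array([ 0.15348972, -0.50165299,  0.22605458]), 'tool_rot': array([-3.14010706e+00, -2.03099478e-04,  2.96791739e-01]), 'contact_force': array([0.09970254, 0.56050154, 0.72128585]), 'torque': array([-0.04607915, -0.02275116, -0.01036703]), 'opening': 0.09185840262851122}
scene {'vfov': 49.078344944177005, 'cx': 249.35335230429303, 'cy': 187.27339267482841, 'rvec': array([ 1.76826941,  1.81293768, -0.67710988]), 'tvec': array([ 0.00534382, -0.34810441,  1.4868342 ])}
fixture [(0.69, 257, 221), (0.45, 281, 207)]
push_plate [(0.77, 208, 220), (0.56, 280, 209)]
lever_tip [(0.82, 255, 189), (0.25, 260, 221)]
workplate [(0.75, 296, 206), (0.73, 275, 168), (0.59, 331, 290)]
nose [(0.52, 280, 209), (0.49, 256, 221), (0.16, 216, 221)]
lever_pivot [(0.86, 263, 222)]
bolt [(0.65, 386, 182)]
side {'vfov': 44.97254844125236, 'cx': 251.77649942191232, 'cy': 195.68654363007616, 'rvec': array([ 0.72531947, -2.46327413,  1.3366353 ]), 'tvec': array([0.51459165, 0.26292902, 1.04458728])}
fixture [(0.89, 254, 229)]
push_plate [(0.81, 259, 187)]
lever_tip [(0.49, 263, 194), (0.18, 153, 318)]
workplate [(0.65, 238, 246), (0.64, 262, 188), (0.57, 310, 263)]
nose []
lever_pivot [(0.8, 255, 229)]
bolt [(0.72, 219, 332)]
wrist {'vfov': 61.33875270403564, 'cx': 253.5438659477858, 'cy': 189.43237653682945, 'rvec': array([-2.31488009,  1.71386494,  0.26710892]), 'tvec': array([-0.52502593, -0.03852703,  0.39264105])}
fixture []
push_plate []
lever_tip []
workplate []
nose []
lever_pivot []
bolt []
1.2
```

View pics/scene0.png

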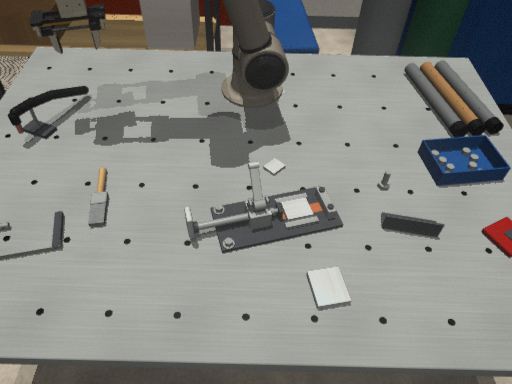

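View pics/side0.png

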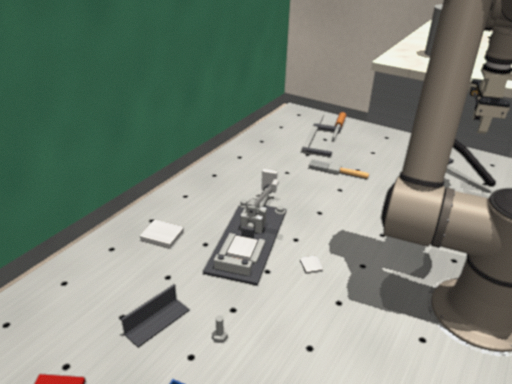

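Run:
```python
import cv2
a=cv2.imread("pics/scene0.png"); cv2.imwrite("pics/scene0c.png",cv2.resize(a[140:270,170:350],None,fx=4.4,fy=4.4,interpolation=cv2.INTER_CUBIC))
a=cv2.imread("pics/side0.png"); cv2.imwrite("pics/side0c.png",cv2.resize(a[150:320,160:360],None,fx=3.5,fy=3.5,interpolation=cv2.INTER_CUBIC))
```

```text
(no output)
```

View pics/scene0c.png

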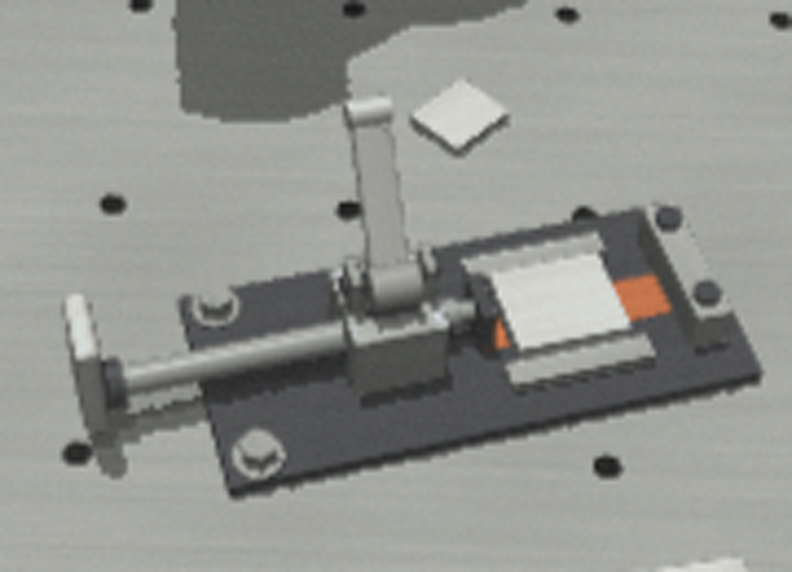

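View pics/side0c.png

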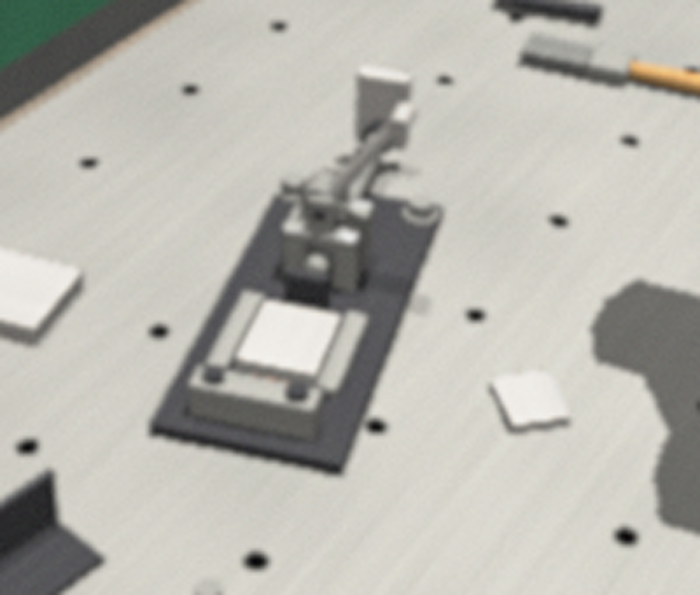

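The workplate is the one lying in the nest between the rails, scene (296,206). The small one at (275,168) and the larger one at (331,290) are loose on the table and are look-alikes. The crop shows the nest plate between the rails with the nose behind it. Next I fit the fixture pose.

```bash
cat > h.py <<'E'
import numpy as np,cv2
from scipy.optimize import least_squares
from cell import robot
def cam(n):
    c=robot.calibration(n); f=192/np.tan(np.radians(c['vfov'])/2)
    return np.array([[f,0,c['cx']],[0,f,c['cy']],[0,0,1]]),np.array(c['rvec']),np.array(c['tvec'])
C={n:cam(n) for n in ("scene","side")}
def proj(n,P):
    K,r,t=C[n]; return cv2.projectPoints(np.atleast_2d(np.asarray(P,float)),r,t,K,None)[0][:,0]
def fx(p,P):
    c,s=np.cos(p[2]),np.sin(p[2]); P=np.atleast_2d(P)
    return np.c_[p[0]+c*P[:,0]-s*P[:,1],p[1]+s*P[:,0]+c*P[:,1],P[:,2]]
def scp(a): return np.array(a)/4.4+[170,140]
def sip(a): return np.array(a)/3.5+[160,150]
E
python3 - <<'E'
from h import *
B=np.array([[-70,-110,12],[70,-110,12],[70,210,12],[-70,210,12]])/1e3
s=scp([[180,303],[230,487],[762,373],[645,208]]); d=sip([[441,208],[279,195],[153,428],[343,466]])
def r(p): return np.r_[(proj("scene",fx(p,B))-s).ravel(),(proj("side",fx(p,B))-d).ravel()]
o=least_squares(r,[.5,0,0.1]); p=o.x; print(p,np.round(o.fun,1))
for n,obs in(("scene",scp),("side",sip)):pass
# push plate top-face, fixture y (left/right edges at z92) ; lever angle
def q(v):
    y,th=v; a=th-.6
    tip=[.094*np.sin(a),0,.08+.094*np.cos(a)]
    return tip
# lever tip centre in crops
ts=scp([369,112]); td=sip([400,125])
o2=least_squares(lambda v:np.r_[(proj("scene",fx(p,q([0,v[0]])))-ts).ravel(),(proj("side",fx(p,q([0,v[0]])))-td).ravel()],[.1]); print("lever",o2.x,o2.fun)
# push plate rear-face top corners scene: (-23),(+23)
pp=scp([[66,297]]);
for y in np.arange(-.22,-.1,.01):
    print(round(y,3),[np.round((v-[170,140])*4.4) for v in proj("scene",fx(p,[[-.023,y,.092],[.023,y,.092],[.023,y,.02]]))])
print("tool",robot.observe()['tool_rot'], fx(p,[[0,-.15,.07],[-.07,0,.14],[.07,0,.11]]))
E
```

```text
[0.58986702 0.02494269 0.30342798] [-1.6 -0.9 -0.2  0.6 -0.  -1.9  5.2 -3.2 -0.5 -1.4 -0.4 -5.3 -1.1 -0.9
  0.8 -0.5]
lever [-0.02614406] [-1.57652413 -0.29456409  0.40043999 -1.22720747]
-0.22 [array([-16., 313.]), array([ -2., 379.]), array([ 14., 458.])]
-0.21 [array([  3., 309.]), array([ 17., 375.]), array([ 32., 453.])]
-0.2 [array([ 21., 305.]), array([ 36., 371.]), array([ 50., 449.])]
-0.19 [array([ 40., 301.]), array([ 55., 367.]), array([ 68., 445.])]
-0.18 [array([ 58., 297.]), array([ 74., 363.]), array([ 86., 441.])]
-0.17 [array([ 76., 293.]), array([ 92., 359.]), array([103., 437.])]
-0.16 [array([ 94., 290.]), array([111., 354.]), array([121., 433.])]
-0.15 [array([112., 286.]), array([130., 350.]), array([139., 429.])]
-0.14 [array([130., 282.]), array([148., 346.]), array([156., 425.])]
-0.13 [array([148., 278.]), array([167., 342.]), array([174., 421.])]
-0.12 [array([166., 274.]), array([185., 338.]), array([191., 418.])]
-0.11 [array([184., 271.]), array([204., 334.]), array([209., 414.])]
tool [ 3.14147374e+00 -1.70776544e-05  2.96775336e-01] [[ 0.63468602 -0.11820498  0.07      ]
 [ 0.52306477  0.00402716  0.14      ]
 [ 0.65666927  0.04585823  0.11      ]]
```

Run:
```python
from h import *
B=np.array([[-70,-110,12],[70,-110,12],[70,210,12],[-70,210,12]])/1e3
s=scp([[180,303],[230,487],[762,373],[645,208]]); d=sip([[441,208],[279,195],[153,428],[343,466]])
def r(p): return np.r_[(proj("scene",fx(p,B))-s).ravel(),(proj("side",fx(p,B))-d).ravel()]
o=least_squares(r,[.5,0,0.1],loss='soft_l1',f_scale=.7); p=o.x; print(p,np.round(r(p),1))
H=np.array([[x,y,62] for x,y in((-29,-28),(29,-28),(29,28),(-29,28))])/1e3
def pl(y): return np.array([[-23,y,92],[23,y,92],[23,y,20],[-23,y,20]])/1e3
for n,nm,k,x0,y0,w,h in(("scene","scene0",4.4,170,140,180,130),("side","side0",3.5,160,150,200,170)):
    im=cv2.resize(cv2.imread(f"pics/{nm}.png")[y0:y0+h,x0:x0+w],None,fx=k,fy=k,interpolation=cv2.INTER_CUBIC)
    for P,c in((B,(0,255,0)),(H,(0,0,255)),(pl(-177),(255,0,0)),(pl(-163),(255,0,255))):
        u=(proj(n,fx(p,P))-[x0,y0])*k
        cv2.polylines(im,[u.round().astype(int)],True,c,1)
    cv2.imwrite(f"pics/{nm}fit.png",im)
```

```text
[0.58905609 0.02605977 0.29677893] [-1.  -1.4  0.   0.1  0.4 -1.7  6.  -3.1 -0.2 -1.  -0.1 -5.1 -1.6 -0.8
  0.2 -0.1]
```

View pics/scene0fit.png

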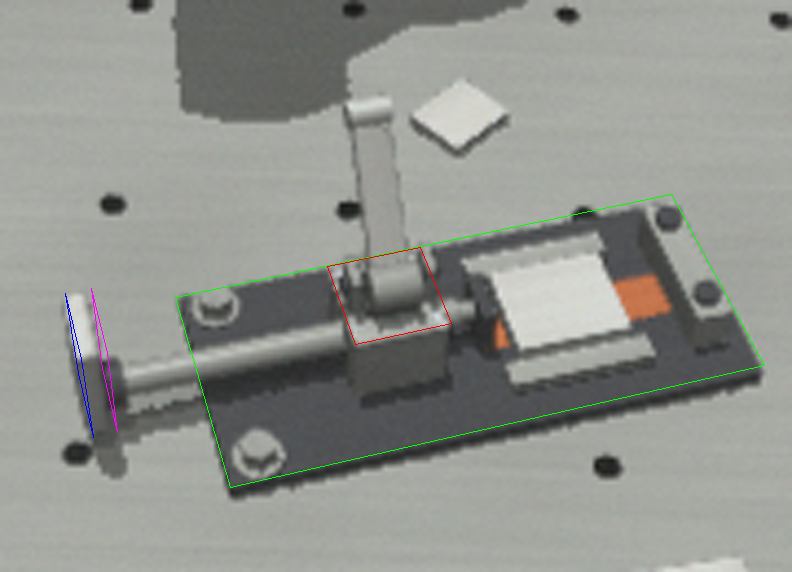

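View pics/side0fit.png

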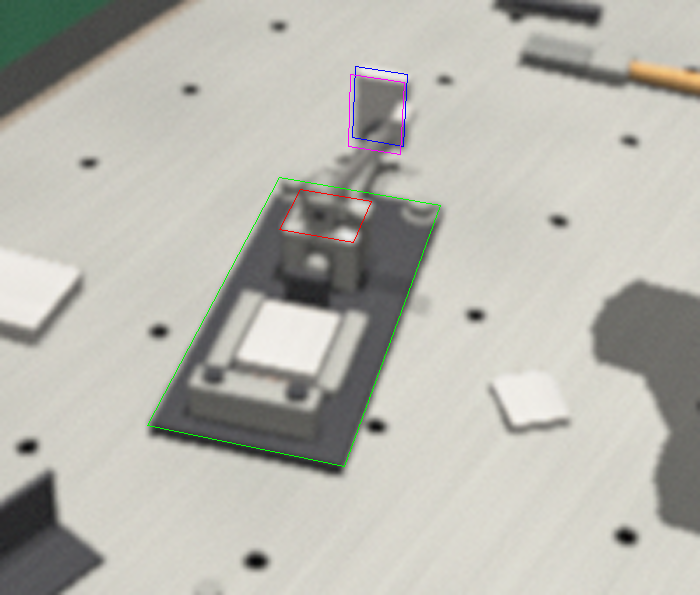

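The wireframe lies on the base plate and housing in both views. The fixture is at (0.589, 0.026), yaw 0.297, and the push plate's rear face is at fixture y of about -177 mm. The lever angle is about 0. Now I approach behind the push plate.

```bash
cat >> h.py <<'E'
from scipy.spatial.transform import Rotation as Ro
p0=np.array([0.58906,0.02606,0.2968])
def st(*targets):
    o=robot.observe(); T=o['tool_pos']; R=Ro.from_euler('xyz',o['tool_rot']).as_matrix()
    F=Ro.from_euler('z',p0[2]).as_matrix(); O=np.array([p0[0],p0[1],0])
    print("t %.2f fix %s mm  toolx-angle-in-fix %.1f  Ffix %s open %.3f"%(o['time'],np.round(F.T@(T-O)*1e3,1),np.degrees(np.arctan2(*(F.T@R[:,0])[[1,0]])),np.round(F.T@o['contact_force'],1),o['opening']), np.round(o['qpos'],2))
    for t in targets: print(t,"-> tool shift",np.round(R.T@(O+F@np.array(t)/1e3-T)*1e3,1))
E
python3 -c "
from h import *
st((0,-220,220))"
```

```text
t 1.20 fix [-570.9 -377.7  226.7] mm  toolx-angle-in-fix -0.0  Ffix [-0.1  0.3  0. ] open 0.092 [-1.42  0.34  1.52  0.    1.28 -0.15]
(0, -220, 220) -> tool shift [ 570.9 -157.7    6.7]
```

```bash
python3 -m pendant '[[[571,-158,0],-90],[[571,-158,0],-90],[[571,-158,0],-90],[[571,-158,0],-90],[[571,-158,0],-90],[[571,-158,0],-90],[[571,-158,0],-90],[[571,-158,0],-90],[[571,-158,0],-90],[[571,-158,0],-90]]' 0 20; python3 -c "
from h import *
st((0,-220,220),(0,-220,55))"
```

```text
time: 2.03
tool_pos: [0.5067, -0.2769, 0.2269]
tool_rot: [3.141, 0.0, 1.553]
contact_force: [0.2, -0.6, 0.2]
opening: 0.0298
t 2.03 fix [-167.4 -265.6  226.9] mm  toolx-angle-in-fix 72.0  Ffix [ 0.  -0.7  0.2] open 0.030 [-0.63  0.44  1.37 -0.    1.33 -0.61]
(0, -220, 220) -> tool shift [ 95.1 145.1   6.9]
(0, -220, 55) -> tool shift [ 95.2 145.  171.9]
```

```bash
python3 -m pendant '[[[95,145,0],-18],[[95,145,0],-18],[[95,145,0],-18],[[95,145,0],-18],[[95,145,0],-18],[[95,145,0],-18],[[95,145,60],-18],[[95,145,60],-18]]' 0 20; python3 -c "
from h import *
st((0,-220,55),(0,-195,55))"
```

```text
time: 2.7
tool_pos: [0.6518, -0.1847, 0.1641]
tool_rot: [-3.139, -0.001, 1.867]
contact_force: [-0.7, -0.1, -1.5]
opening: 0.0005
t 2.70 fix [  -1.7 -219.9  164.1] mm  toolx-angle-in-fix 90.0  Ffix [-0.7  0.1 -1.5] open 0.000 [-0.39  0.68  1.14 -0.    1.33 -0.68]
(0, -220, 55) -> tool shift [-1.00e-01  1.90e+00  1.09e+02]
(0, -195, 55) -> tool shift [ 24.9   1.9 109.1]
```

```bash
python3 -m pendant '[[[0,2,36],0],[[0,2,72],0],[[0,2,109],0],[[0,2,109],0],[[0,2,109],0],[[0,2,109],0]]' 0 20
python3 - <<'E'
from h import *
st((0,-195,55))
for n in("scene","side"):
    im=robot.read_camera(n); cv2.imwrite(f"pics/{n}1.png",im[:,:,::-1])
a=cv2.imread("pics/scene1.png")[130:270,160:350]; b=cv2.imread("pics/side1.png")[130:270,160:350]
cv2.imwrite("pics/c1.png",cv2.resize(np.vstack([a,b]),None,fx=2.1,fy=2.1,interpolation=cv2.INTER_CUBIC))
E
```

```text
time: 3.2
tool_pos: [0.6543, -0.1854, 0.0576]
tool_rot: [3.141, 0.001, 1.866]
contact_force: [0.1, -0.0, 0.7]
opening: 0.0005
t 3.20 fix [   0.5 -221.3   57.6] mm  toolx-angle-in-fix 89.9  Ffix [ 0.1 -0.   0.7] open 0.000 [-0.39  0.78  1.25 -0.    1.12 -0.68]
(0, -195, 55) -> tool shift [26.3 -0.6  2.5]
```

View pics/c1.png

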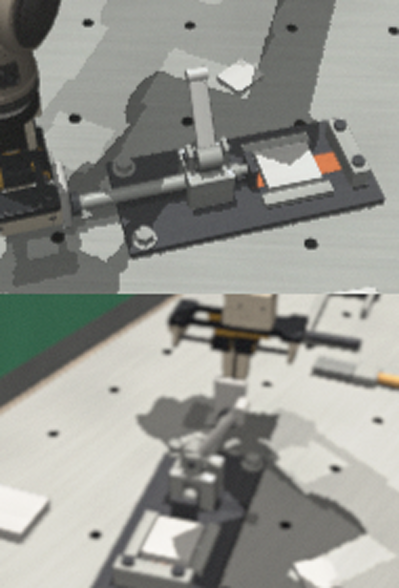

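```bash
python3 -m pendant '[[[6,-1,0],0],[[12,-1,0],0],[[18,-1,0],0],[[22,-1,0],0],[[26,-1,0],0],[[30,-1,0],0],[[33,-1,0],0],[[36,-1,0],0],[[36,-1,0],0]]' 0 20; python3 -c "
from h import *
st()"
```

```text
time: 4.05
tool_pos: [0.6438, -0.1513, 0.0588]
tool_rot: [3.139, 0.004, 1.867]
contact_force: [1.2, -2.4, 1.5]
opening: 0.0
t 4.05 fix [   0.5 -185.6   58.8] mm  toolx-angle-in-fix 89.9  Ffix [ 0.5 -2.7  1.5] open 0.000 [-0.35  0.74  1.32 -0.    1.08 -0.64]
```

```bash
python3 -m pendant '[[[2,0,0],0],[[4,0,0],0],[[6,0,0],0],[[8,0,0],0],[[10,0,0],0],[[12,0,0],0],[[14,0,0],0],[[16,0,0],0]]' 0 20
python3 - <<'E'
from h import *
st()
for n in("scene","side"):
    im=robot.read_camera(n); cv2.imwrite(f"pics/{n}2.png",im[:,:,::-1])
a=cv2.imread("pics/scene2.png")[170:260,230:350]; b=cv2.imread("pics/side2.png")[200:290,190:310]
cv2.imwrite("pics/c2.png",cv2.resize(np.vstack([a,b]),None,fx=3.3,fy=3.3,interpolation=cv2.INTER_CUBIC))
st()
E
```

```text
time: 4.72
tool_pos: [0.6397, -0.1369, 0.0588]
tool_rot: [3.138, 0.005, 1.866]
contact_force: [2.1, -4.6, -0.1]
opening: 0.0002
t 4.72 fix [   0.7 -170.6   58.8] mm  toolx-angle-in-fix 89.9  Ffix [ 0.7 -5.  -0.1] open 0.000 [-0.33  0.73  1.34 -0.    1.06 -0.62]
t 4.82 fix [   0.7 -170.1   58.8] mm  toolx-angle-in-fix 89.9  Ffix [ 0.7 -5.  -0.8] open 0.000 [-0.33  0.73  1.34 -0.    1.06 -0.62]
```

View pics/c2.png

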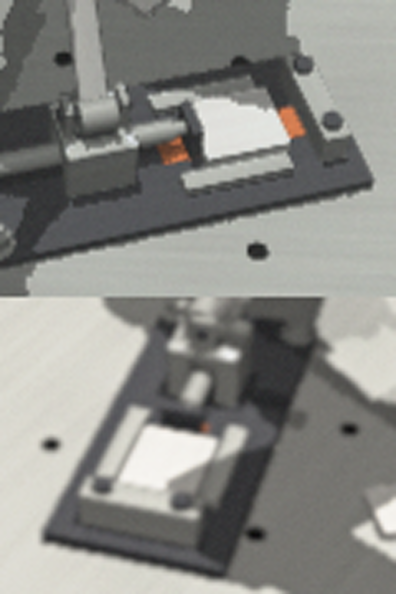

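```bash
python3 - <<'E'
from h import *
for y in range(125,185,5):
    u=proj("scene",fx(p0,np.array([[10,y,26],[10,y,12],[10,y,42]])/1e3)); print(y,*[np.round((v-[230,170])*3.3) for v in u])
E
python3 - <<'E'
import cv2
a=cv2.imread("pics/scene2.png")[185:235,280:345]; cv2.imwrite("pics/c2b.png",cv2.resize(a,None,fx=10,fy=10,interpolation=cv2.INTER_CUBIC))
E
```

```text
125 [247. 128.] [245. 139.] [250. 115.]
130 [253. 127.] [251. 138.] [256. 114.]
135 [259. 125.] [257. 137.] [262. 112.]
140 [265. 124.] [263. 135.] [268. 111.]
145 [271. 123.] [269. 134.] [274. 110.]
150 [277. 122.] [274. 133.] [280. 109.]
155 [283. 120.] [280. 131.] [285. 107.]
160 [289. 119.] [286. 130.] [291. 106.]
165 [294. 118.] [292. 129.] [297. 105.]
170 [300. 117.] [298. 128.] [303. 104.]
175 [306. 115.] [304. 126.] [309. 102.]
180 [312. 114.] [309. 125.] [315. 101.]
```

View pics/c2b.png

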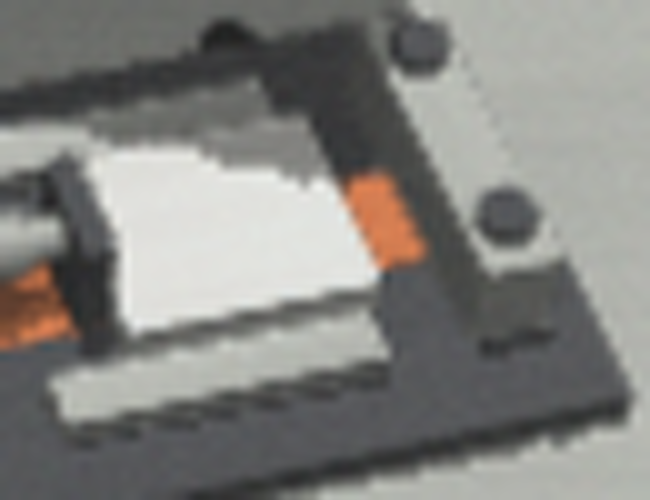

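```bash
python3 -m pendant '[[[2,0,0],0],[[4,0,0],0],[[6,0,0],0],[[8,0,0],0],[[10,0,0],0],[[11,0,0],0]]' 0 20; python3 -c "
from h import *
st()"; python3 -m pendant '[[[1,0,0],0],[[1.5,0,0],0],[[2,0,0],0]]' 0 20; python3 -c "
from h import *
st()"
```

```text
time: 5.32
tool_pos: [0.6366, -0.1264, 0.0588]
tool_rot: [3.138, 0.006, 1.866]
contact_force: [1.8, -5.3, 0.2]
opening: 0.0006
t 5.32 fix [   0.8 -159.7   58.8] mm  toolx-angle-in-fix 89.9  Ffix [ 0.1 -5.6  0.2] open 0.001 [-0.31  0.72  1.36 -0.    1.05 -0.61]
time: 5.57
tool_pos: [0.6363, -0.1253, 0.0588]
tool_rot: [3.137, 0.007, 1.866]
contact_force: [1.8, -6.0, -0.1]
opening: 0.0003
t 5.57 fix [   0.9 -158.5   58.8] mm  toolx-angle-in-fix 89.9  Ffix [-0.1 -6.2 -0.1] open 0.000 [-0.31  0.72  1.36 -0.    1.05 -0.6 ]
```

```bash
python3 -m pendant '[[[1,0,0],0],[[2,0,0],0],[[2.5,0,0],0],[[2.5,0,0],0]]' | grep -E "pos|force"; python3 -c "
from h import *
st()"; python3 -m pendant '[[[1,0,0],0],[[2,0,0],0],[[2.5,0,0],0],[[2.5,0,0],0]]'| grep -E "pos|force" ; python3 -c "
from h import *
st()"
```

```text
tool_pos: [0.6358, -0.1235, 0.0588]
contact_force: [1.3, -5.0, -0.5]
t 5.90 fix [   0.9 -156.6   58.8] mm  toolx-angle-in-fix 89.9  Ffix [-0.2 -5.2 -0.5] open 0.001 [-0.31  0.72  1.37 -0.    1.05 -0.6 ]
tool_pos: [0.6352, -0.1217, 0.0589]
contact_force: [1.6, -4.9, -0.5]
t 6.23 fix [   1.  -154.8   58.9] mm  toolx-angle-in-fix 89.9  Ffix [ 0.1 -5.1 -0.5] open 0.000 [-0.31  0.72  1.37 -0.01  1.05 -0.6 ]
```

```bash
python3 -m pendant '[[[1,0,0],0],[[2,0,0],0],[[2.5,0,0],0],[[2.5,0,0],0]]'| grep -E "force" ; python3 -c "
from h import *
st()"
```

```text
contact_force: [2.0, -5.6, 0.5]
t 6.57 fix [   1.  -152.9   58.8] mm  toolx-angle-in-fix 89.8  Ffix [ 0.3 -6.   0.5] open 0.001 [-0.3   0.71  1.37 -0.01  1.04 -0.59]
```

```bash
python3 -m pendant '[[[1,0,0],0],[[2,0,0],0],[[2.5,0,0],0],[[2.5,0,0],0]]'| grep -E "force" ; python3 -c "
from h import *
st()"
```

```text
contact_force: [1.7, -6.2, -1.5]
t 6.90 fix [   1.  -151.4   58.9] mm  toolx-angle-in-fix 89.8  Ffix [-0.2 -6.4 -1.5] open 0.000 [-0.3   0.71  1.38 -0.01  1.04 -0.59]
```

```bash
python3 -m pendant '[[[1,0,0],0],[[1.5,0,0],0],[[2,0,0],0],[[2,0,0],0]]'| grep -E "force" ; python3 -c "
from h import *
st()"
```

```text
contact_force: [2.9, -8.4, -0.8]
t 7.23 fix [   1.  -151.    58.9] mm  toolx-angle-in-fix 89.8  Ffix [ 0.3 -8.9 -0.8] open 0.000 [-0.3   0.71  1.38 -0.01  1.04 -0.59]
```

```bash
python3 -m pendant '[[[1.5,0,0],0],[[2.4,0,0],0],[[2.8,0,0],0],[[2.8,0,0],0],[[2.8,0,0],0]]'| grep -E "force" ; python3 -c "
from h import *
st()"
```

```text
contact_force: [3.0, -10.4, -1.2]
t 7.65 fix [   1.  -150.5   59. ] mm  toolx-angle-in-fix 89.7  Ffix [ -0.2 -10.9  -1.2] open 0.001 [-0.3   0.71  1.38 -0.01  1.03 -0.58]
```

```bash
python3 -m pendant '[[[2,0,0],0],[[3,0,0],0],[[3.4,0,0],0],[[3.4,0,0],0],[[3.4,0,0],0],[[3.4,0,0],0]]'| grep -E "force"
python3 - <<'E'
from h import *
st()
im=robot.read_camera("scene"); st();cv2.imwrite(f"pics/scene3.png",im[:,:,::-1])
a=cv2.imread("pics/scene3.png")[185:235,280:345]; cv2.imwrite("pics/c3.png",cv2.resize(a,None,fx=10,fy=10,interpolation=cv2.INTER_CUBIC))
E
```

```text
contact_force: [3.3, -11.4, -2.5]
t 8.15 fix [   1.1 -150.    59. ] mm  toolx-angle-in-fix 89.7  Ffix [ -0.1 -11.9  -2.5] open 0.001 [-0.3   0.71  1.39 -0.01  1.03 -0.58]
t 8.20 fix [   1.1 -150.    59. ] mm  toolx-angle-in-fix 89.7  Ffix [ -0.6 -13.4  -1.9] open 0.000 [-0.3   0.71  1.39 -0.01  1.03 -0.58]
```

View pics/c3.png

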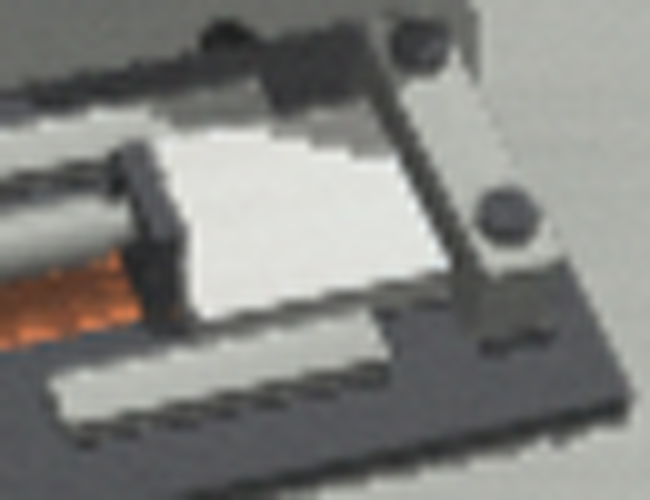

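The plate's front edge (crop 450,265) now meets the stop face, and the push is about 12–13 N. I back off slowly.

```bash
python3 -m pendant '[[[2,0,0],0],[[1,0,0],0],[[-1,0,0],0],[[-3,0,0],0],[[-8,0,0],0],[[-20,0,0],0],[[-30,0,0],0],[[-30,0,-40],0],[[-30,0,-80],0],[[-30,0,-120],0]]'
python3 - <<'E'
from h import *
st((-150,-150,200),(-110,0,200),(-110,0,145))
im=robot.read_camera("scene");cv2.imwrite(f"pics/scene4.png",im[:,:,::-1])
a=cv2.imread("pics/scene4.png")[130:250,190:345]; cv2.imwrite("pics/c4.png",cv2.resize(a,None,fx=5,fy=5,interpolation=cv2.INTER_CUBIC))
E
```

```text
time: 9.03
tool_pos: [0.6406, -0.1447, 0.1802]
tool_rot: [3.135, 0.019, 1.861]
contact_force: [0.8, -1.2, 0.4]
opening: 0.0008
t 9.03 fix [  -0.7 -178.4  180.2] mm  toolx-angle-in-fix 89.6  Ffix [ 0.4 -1.4  0.4] open 0.001 [-0.33  0.61  1.21 -0.01  1.31 -0.62]
(-150, -150, 200) -> tool shift [  27.1 -149.3  -21.2]
(-110, 0, 200) -> tool shift [ 177.3 -110.3  -23.8]
(-110, 0, 145) -> tool shift [ 178.3 -110.6   31.2]
```

View pics/c4.png

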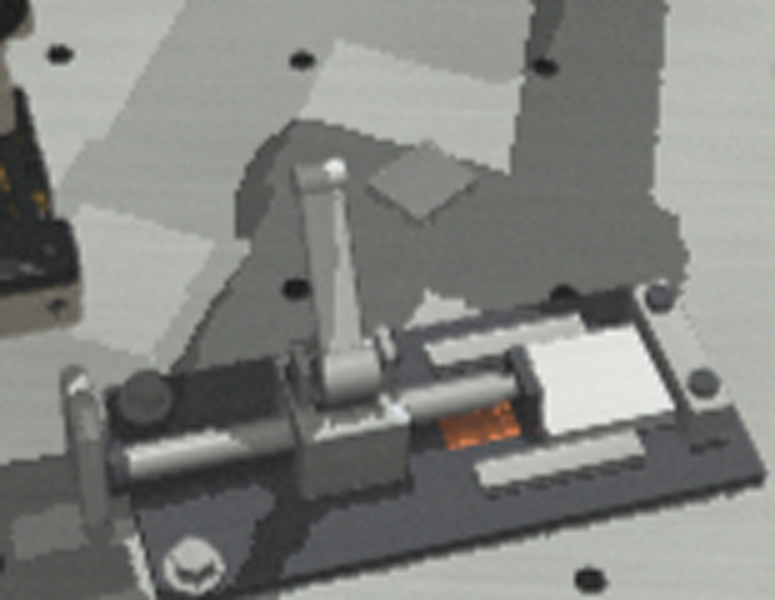

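```bash
python3 -m pendant '[[[0,-38,-20],0],[[0,-76,-20],0],[[30,-112,-20],0],[[70,-112,-20],0],[[110,-112,-20],0],[[150,-112,-20],0],[[178,-112,-10],0],[[178,-112,30],0],[[178,-112,30],0],[[178,-112,30],0]]' 0
python3 - <<'E'
from h import *
st((-110,0,142),(-80,0,142))
for n in("scene","side"):
    im=robot.read_camera(n); cv2.imwrite(f"pics/{n}5.png",im[:,:,::-1])
a=cv2.imread("pics/scene5.png")[90:240,190:345]; b=cv2.imread("pics/side5.png")[130:280,190:345]
cv2.imwrite("pics/c5.png",cv2.resize(np.hstack([a,b]),None,fx=2.5,fy=2.5,interpolation=cv2.INTER_CUBIC))
E
```

```text
time: 9.92
tool_pos: [0.4861, -0.0083, 0.1528]
tool_rot: [3.126, 0.026, 1.862]
contact_force: [0.5, -1.8, 0.1]
opening: 0.0005
t 9.92 fix [-108.5   -2.7  152.8] mm  toolx-angle-in-fix 89.7  Ffix [-0.1 -1.8  0.1] open 0.001 [-0.16  0.34  1.76 -0.02  1.02 -0.44]
(-110, 0, 142) -> tool shift [ 3.  -1.6 10.7]
(-80, 0, 142) -> tool shift [ 3.2 28.3 11.2]
```

View pics/c5.png

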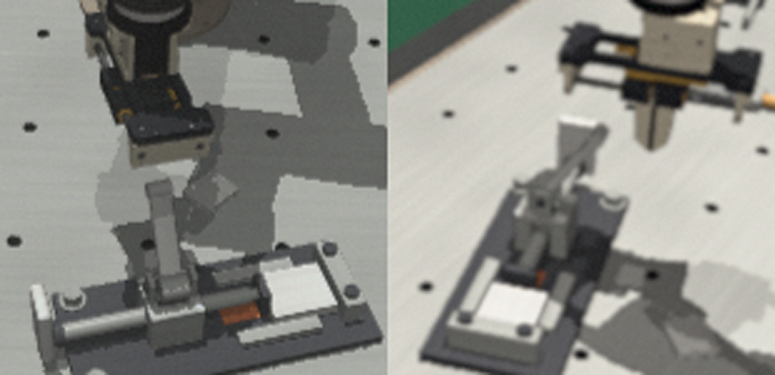

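```bash
python3 -m pendant '[[[3,8,12],0],[[3,16,12],0],[[3,24,12],0],[[3,30,12],0],[[3,36,12],0],[[3,42,12],0],[[3,48,12],0],[[3,54,12],0]]' 0
python3 - <<'E'
from h import *
st((-20,0,140))
for n in("scene","side"):
    im=robot.read_camera(n); cv2.imwrite(f"pics/{n}6.png",im[:,:,::-1])
a=cv2.imread("pics/scene6.png")[90:240,190:345]; b=cv2.imread("pics/side6.png")[130:280,190:345]
cv2.imwrite("pics/c6.png",cv2.resize(np.hstack([a,b]),None,fx=2.5,fy=2.5,interpolation=cv2.INTER_CUBIC))
E
```

```text
time: 10.68
tool_pos: [0.5396, 0.0091, 0.144]
tool_rot: [3.122, 0.029, 1.86]
contact_force: [-1.8, -1.2, 1.4]
opening: 0.0003
t 10.68 fix [-52.3  -1.8 144. ] mm  toolx-angle-in-fix 89.6  Ffix [-2.1 -0.6  1.4] open 0.000 [-0.11  0.43  1.63 -0.02  1.05 -0.39]
(-20, 0, 140) -> tool shift [ 2.1 32.2  4.6]
```

View pics/c6.png

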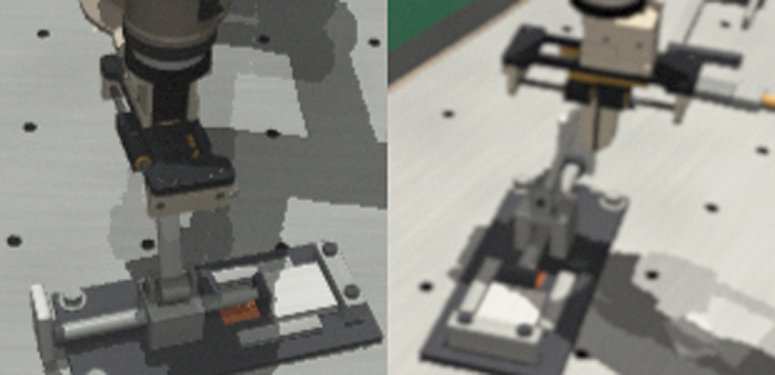

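```bash
python3 -m pendant '[[[2,5,2],0],[[2,10,3],0],[[2,15,3],0],[[2,20,3],0],[[2,25,3],0],[[2,30,3],0],[[2,35,3],0],[[2,40,3],0]]' 0
python3 - <<'E'
from h import *
st((20,0,140))
for n in("scene","side"):
    im=robot.read_camera(n); cv2.imwrite(f"pics/{n}7.png",im[:,:,::-1])
a=cv2.imread("pics/scene7.png")[90:240,190:345]; b=cv2.imread("pics/side7.png")[130:280,190:345]
cv2.imwrite("pics/c7.png",cv2.resize(np.hstack([a,b]),None,fx=2.5,fy=2.5,interpolation=cv2.INTER_CUBIC))
E
```

```text
time: 11.45
tool_pos: [0.5779, 0.0226, 0.1415]
tool_rot: [3.122, 0.029, 1.861]
contact_force: [-5.8, -1.4, 1.3]
opening: 0.0004
t 11.45 fix [-1.170e+01 -1.000e-01  1.415e+02] mm  toolx-angle-in-fix 89.6  Ffix [-6.   0.4  1.3] open 0.000 [-0.08  0.5   1.52 -0.02  1.09 -0.36]
(20, 0, 140) -> tool shift [ 0.3 31.7  2.1]
```

View pics/c7.png

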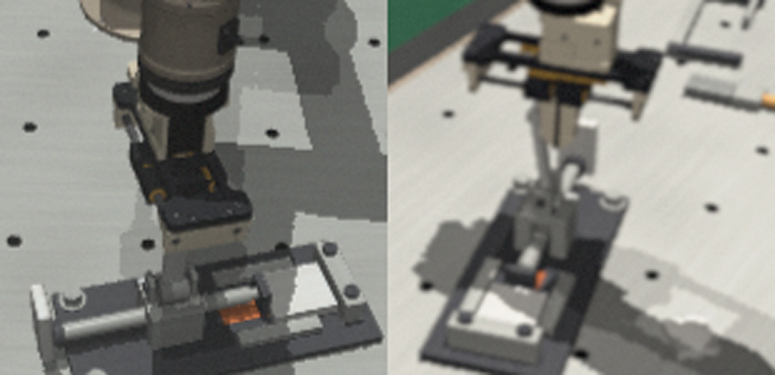

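```bash
python3 -m pendant '[[[0,6,1],0],[[0,11,1],0],[[0,16,1],0],[[0,21,1],0],[[0,26,2],0],[[0,31,3],0],[[0,36,4],0],[[0,41,5],0]]' 0
python3 - <<'E'
from h import *
st((40,0,134),(55,0,121))
for n in("scene","side"):
    im=robot.read_camera(n); cv2.imwrite(f"pics/{n}8.png",im[:,:,::-1])
a=cv2.imread("pics/scene8.png")[90:240,190:345]; b=cv2.imread("pics/side8.png")[130:280,190:345]
cv2.imwrite("pics/c8.png",cv2.resize(np.hstack([a,b]),None,fx=2.5,fy=2.5,interpolation=cv2.INTER_CUBIC))
E
```

```text
time: 12.22
tool_pos: [0.616, 0.0341, 0.1359]
tool_rot: [3.126, 0.028, 1.861]
contact_force: [-7.3, -2.9, -0.5]
opening: 0.0004
t 12.22 fix [ 28.1  -0.2 135.9] mm  toolx-angle-in-fix 89.6  Ffix [-7.8 -0.6 -0.5] open 0.000 [-0.06  0.58  1.4  -0.02  1.14 -0.34]
(40, 0, 134) -> tool shift [ 0.3 11.8  2.1]
(55, 0, 121) -> tool shift [ 0.8 26.6 15.3]
```

View pics/c8.png

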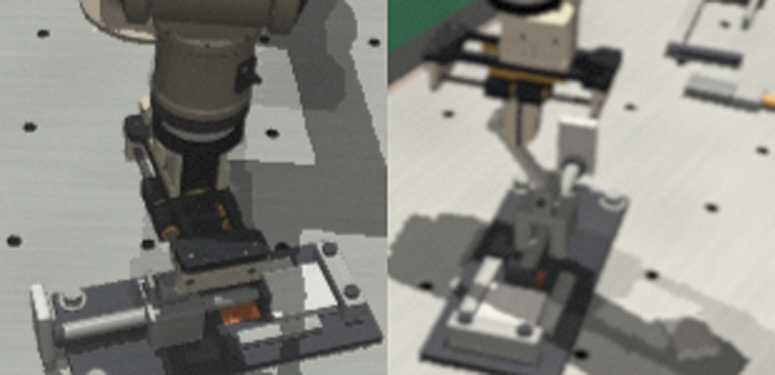

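```bash
python3 -m pendant '[[[0,6,0],0],[[0,11,1],0],[[0,16,3],0],[[0,21,5],0],[[0,26,8],0],[[0,31,12],0],[[0,35,16],0],[[0,38,20],0]]' 0
python3 - <<'E'
from h import *
st((66,0,103))
for n in("scene","side"):
    im=robot.read_camera(n); cv2.imwrite(f"pics/{n}9.png",im[:,:,::-1])
a=cv2.imread("pics/scene9.png")[90:240,190:345]; b=cv2.imread("pics/side9.png")[130:280,190:345]
cv2.imwrite("pics/c9.png",cv2.resize(np.hstack([a,b]),None,fx=2.5,fy=2.5,interpolation=cv2.INTER_CUBIC))
E
```

```text
time: 12.98
tool_pos: [0.6548, 0.0451, 0.1164]
tool_rot: [3.123, 0.028, 1.861]
contact_force: [0.1, 0.3, -0.3]
opening: 0.0008
t 12.98 fix [ 68.4  -1.1 116.4] mm  toolx-angle-in-fix 89.6  Ffix [ 0.2  0.2 -0.3] open 0.001 [-0.04  0.66  1.3  -0.02  1.15 -0.32]
(66, 0, 103) -> tool shift [ 1.4 -2.7 13.3]
```

View pics/c9.png

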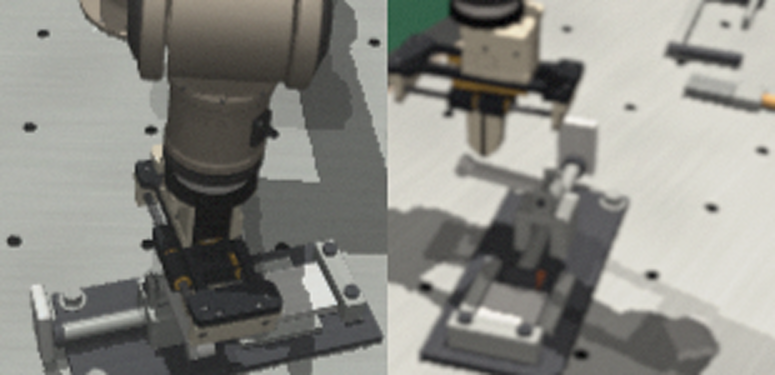

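The lever has snapped over. I press lightly on it from above to check it is on its stop.

```bash
python3 -m pendant '[[[0,-2,6],0],[[0,-2,12],0],[[0,-2,17],0],[[0,-2,20],0],[[0,-2,22],0],[[0,-2,23],0]]' 0; python3 -c "
from h import *
st()"
```

```text
time: 13.58
tool_pos: [0.6524, 0.0439, 0.0937]
tool_rot: [3.125, 0.028, 1.861]
contact_force: [-6.2, 0.2, 11.3]
opening: 0.0002
t 13.58 fix [65.7 -1.5 93.7] mm  toolx-angle-in-fix 89.6  Ffix [-5.8  2.  11.3] open 0.000 [-0.04  0.68  1.33 -0.02  1.1  -0.32]
```

Firm contact at z = 93.7 mm, where a closed lever's top should be (about 93). I retreat clear and look.

```bash
python3 -m pendant '[[[0,0,-10],0],[[0,0,-40],0],[[0,0,-80],0],[[0,0,-120],0],[[0,-40,-125],0],[[0,-80,-125],0],[[-30,-120,-125],0],[[-60,-150,-125],0],[[-90,-180,-125],0],[[-120,-200,-125],0]]' 0;python3 -m pendant '[[[-40,0,0],0],[[-80,0,0],0],[[-120,0,0],0],[[-120,0,0],0],[[-120,0,0],0]]' 0
python3 - <<'E'
from h import *
st()
for n in("scene","side"):
    im=robot.read_camera(n); cv2.imwrite(f"pics/{n}10.png",im[:,:,::-1])
    print(n,[(q,[(round(d['p'],2),np.round(np.array(d['xy'])*[512,384])) for d in robot.find_in(n,q)[:1]]) for q in("lever_tip","workplate")])
for th in(1.65,2.05):
    a=th-.6; print(th,[proj(n,fx(p0,[.094*np.sin(a),0,.08+.094*np.cos(a)])).round() for n in("scene","side")])
a=cv2.imread("pics/scene10.png")[140:260,185:345]; b=cv2.imread("pics/side10.png")[165:285,190:350]
cv2.imwrite("pics/c10.png",cv2.resize(np.vstack([a,b]),None,fx=2.5*1,fy=2.5,interpolation=cv2.INTER_CUBIC))
E
```

```text
time: 14.42
tool_pos: [0.4918, -0.1226, 0.2196]
tool_rot: [3.124, 0.028, 1.862]
contact_force: [1.4, 0.3, 0.7]
opening: 0.0006
time: 14.83
tool_pos: [0.5262, -0.2394, 0.2229]
tool_rot: [3.124, 0.028, 1.859]
contact_force: [-0.6, 0.8, -0.3]
opening: 0.0006
t 14.83 fix [-137.7 -235.5  222.9] mm  toolx-angle-in-fix 89.5  Ffix [-0.3  0.9 -0.3] open 0.001 [-0.56  0.42  1.41 -0.01  1.28 -0.84]
scene [('lever_tip', []), ('workplate', [(0.71, array([311., 205.]))])]
side [('lever_tip', [(0.65, array([239., 202.]))]), ('workplate', [(0.7, array([236., 250.]))])]
1.65 [array([[270., 216.]]), array([[224., 186.]])]
2.05 [array([[270., 229.]]), array([[220., 197.]])]
```

View pics/c10.png

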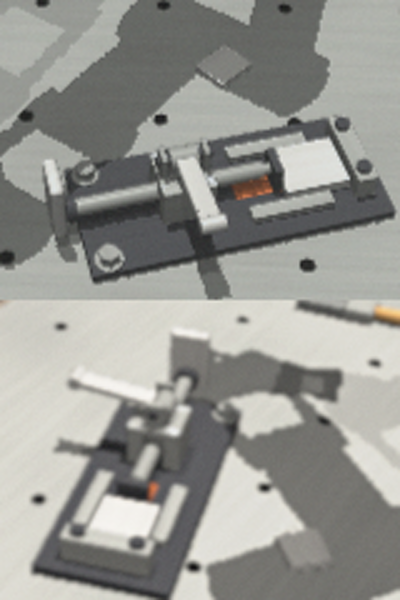

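View pics/scene10.png

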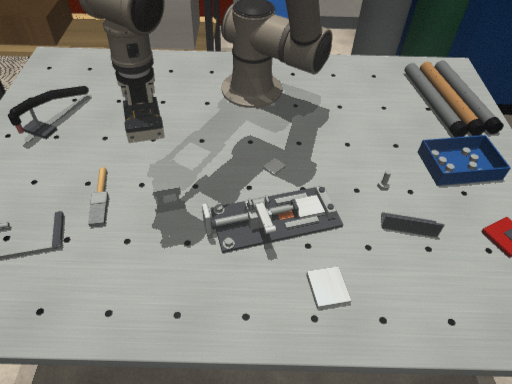

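In the scene view the lever tip is at (270,229), which is what angle 2.05 predicts. The plate is against the stop with the nose on it, and nothing else has moved. I hand in.

```bash
python3 -c "
from cell import robot
print(robot.hand_in()); print(robot.observe()['time'])"
```

```text
the job is handed in; nothing more can be done
None
the job is handed in; nothing more can be done
```

The job is done and handed in at about 15 s of the 58 s allowed; no verdict came back.

- **Seating the plate:** I pushed the rod by its push plate with shut fingers. Drag was about 5–6 N. The seat was felt, and I stopped at about 12–13 N of total push, so the nose load was roughly 7–8 N. I then backed off slowly before touching the lever.
- **Closing the lever:** I swung the lever from the robot side over center, with a measured peak of about 8 N, until it snapped over. I then pressed down on it lightly with about 11 N, and it met the finger at z = 93.7 mm, as expected for a closed lever.

**Last checks:**
- In the scene view the lever tip is at (270,229), exactly where angle 2.05 should show.
- The plate is against the end stop with the nose on it, and the other things on the table have not moved.
- The arm is clear, with about zero contact force.

**Checks that failed or could not be made:**
- The network missed the lever tip in the last scene picture. In the side picture it put it at (239,202), where (220,197) was expected. It seems to have marked the middle of the lever.
- The clamping force left on the plate after locking could not be measured directly.

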